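# Put the spice jars back on their colour-coded pads

## Task

Cooking is over and four spice jars are left on the round aluminium tray: put each one back on the stepped white rack, standing upright and wholly on the pad of the same colour as its cap. They are glass, so set them down without dropping or knocking any over, and leave the white-capped and the black-capped jar that are already on the rack where they stand.

Things in the scene. Friction and masses are not known exactly. Their poses are not given: they have to be found in the camera images.
- jar_red: Spice jar, red twist cap, upright on the round aluminium tray (280 mm wide, rim 17 mm high), over 100 mm from the next jar, a 20 mm high dish between them. 84 mm tall: amber glass body 44 mm across up to 53 mm, 36 mm neck, ribbed red cap 46 mm across from 64 to 84 mm up. 0.12 to 0.24 kg. Origin: centre of its underside, z up.
- jar_yellow: Spice jar, yellow twist cap, upright on the round aluminium tray (280 mm wide, rim 17 mm high), over 100 mm from the next jar, a 20 mm high dish between them. 84 mm tall: amber glass body 44 mm across up to 53 mm, 36 mm neck, ribbed yellow cap 46 mm across from 64 to 84 mm up. 0.12 to 0.24 kg. Origin: centre of its underside, z up.
- jar_green: Spice jar, green twist cap, upright on the round aluminium tray (280 mm wide, rim 17 mm high), over 100 mm from the next jar, a 20 mm high dish between them. 84 mm tall: amber glass body 44 mm across up to 53 mm, 36 mm neck, ribbed green cap 46 mm across from 64 to 84 mm up. 0.12 to 0.24 kg. Origin: centre of its underside, z up.
- jar_blue: Spice jar, blue twist cap, upright on the round aluminium tray (280 mm wide, rim 17 mm high), over 100 mm from the next jar, a 20 mm high dish between them. 84 mm tall: amber glass body 44 mm across up to 53 mm, 36 mm neck, ribbed blue cap 46 mm across from 64 to 84 mm up. 0.12 to 0.24 kg. Origin: centre of its underside, z up.
- pad_red: Flat round red silicone pad, 66 mm across, 4 mm thick, empty, fixed on the upper, back step of the white rack (60 mm high), a red tab over the step's edge. Origin: centre of its underside; a jar stands 4 mm above it. x to the rack's back, y along the step. Neighbouring places on a step are about 92 mm apart, the two rows 90 mm.
- pad_yellow: Flat round yellow silicone pad, 66 mm across, 4 mm thick, empty, fixed on the upper, back step of the white rack (60 mm high), a yellow tab over the step's edge. Origin: centre of its underside; a jar stands 4 mm above it. x to the rack's back, y along the step. Neighbouring places on a step are about 92 mm apart, the two rows 90 mm.
- pad_green: Flat round green silicone pad, 66 mm across, 4 mm thick, empty, fixed on the lower, front step of the white rack (30 mm high), a green tab over the step's edge. Origin: centre of its underside; a jar stands 4 mm above it. x to the rack's back, y along the step. Neighbouring places on a step are about 92 mm apart, the two rows 90 mm.
- pad_blue: Flat round blue silicone pad, 66 mm across, 4 mm thick, empty, fixed on the lower, front step of the white rack (30 mm high), a blue tab over the step's edge. Origin: centre of its underside; a jar stands 4 mm above it. x to the rack's back, y along the step. Neighbouring places on a step are about 92 mm apart, the two rows 90 mm.
- jar_white: Spice jar, white twist cap, upright in its place on its own white pad on the lower, front step of the rack, in line with that step's two other pads; it stays there. 84 mm tall: amber glass body 44 mm across up to 53 mm, 36 mm neck, ribbed white cap 46 mm across from 64 to 84 mm up. 0.12 to 0.24 kg. Origin: centre of its underside, z up.
- jar_black: Spice jar, black twist cap, upright in its place on its own black pad on the upper, back step of the rack, in line with that step's two other pads; it stays there. 84 mm tall: amber glass body 44 mm across up to 53 mm, 36 mm neck, ribbed black cap 46 mm across from 64 to 84 mm up. 0.12 to 0.24 kg. Origin: centre of its underside, z up.

How it is judged:
At the end, for the whole second after the job is handed in: Each of the red, yellow, green and blue capped jars stands upright (within 6 degrees) and at rest on top of the pad of its own colour, its centre within 12 mm of the pad's centre; the white-capped and black-capped jars still stand upright within 20 mm of where they were (horizontal distance between jar_red and pad_red below 0.012 m and z of jar_red in the frame of pad_red between 0.001 and 0.008 m and angle between each of jar_red, jar_yellow, jar_green, jar_blue, jar_white, jar_black's own z axis and vertical below 0.1 rad and linear speed of each of jar_red, jar_yellow, jar_green, jar_blue, jar_white, jar_black below 0.02 m/s and horizontal distance between jar_yellow and pad_yellow below 0.012 m and z of jar_yellow in the frame of pad_yellow between 0.001 and 0.008 m and horizontal distance between jar_green and pad_green below 0.012 m and z of jar_green in the frame of pad_green between 0.001 and 0.008 m and horizontal distance between jar_blue and pad_blue below 0.012 m and z of jar_blue in the frame of pad_blue between 0.001 and 0.008 m and distance of each of jar_white, jar_black from where it was at the start of the episode below 0.02 m); the robot touches nothing.
It fails at once if one of the two jars already on the rack (white cap, black cap) is pushed more than 20 mm from its place or tipped over (distance of any of jar_white, jar_black from where it was at the start of the episode above 0.02 m or angle between any of jar_white, jar_black's own z axis and vertical above 0.5 rad).
It fails at once if a jar is knocked over or turned on its side (tilted more than 60 degrees) (angle between any of jar_red, jar_yellow, jar_green, jar_blue's own z axis and vertical above 1.05 rad).
It fails at once if a glass jar is dropped: out of the fingers and moving faster than 0.6 m/s, as after a fall of about 20 mm ((contact force between the fingers and jar_red below 0.05 N and linear speed of jar_red above 0.6 m/s) or (contact force between the fingers and jar_yellow below 0.05 N and linear speed of jar_yellow above 0.6 m/s) or (contact force between the fingers and jar_green below 0.05 N and linear speed of jar_green above 0.6 m/s) or (contact force between the fingers and jar_blue below 0.05 N and linear speed of jar_blue above 0.6 m/s)).
It also fails if it takes over 112 s, if anything falls off the work surface, if the arm or the gripper's body presses on something with over 40 N, if the wrist force passes 120 N, or if a joint passes its speed limit or range.

## Robot

A 6-joint arm with a two-finger parallel gripper is mounted at the origin on the work surface. World frame = base frame: x ahead of the robot, y to its left, z up, the work surface at z = 0. Lengths are in m, angles in rad, forces in N, time in s.
With the tool pointing down it reaches from about 0.275 to 0.825 m from the base axis. Payload 4.9 kg.
Tool frame: the origin (TCP) lies at the very end of the fingers, on their centre line; the grasp point (between the pads) lies 19 mm behind it; z points along the fingers, y is the direction in which the jaws open and shut (so a half turn about z gives the same grasp; the last joint's range is limited). The gripper opens to 85 mm and grips with 20 to 120 N. Pads are 22 mm wide; open, the fingers measure 114 mm over their backs; the gripper's body (76 mm by 85 mm) begins 54 mm behind the grasp point. The pads swing forward as they close: fully open they stand 13 mm farther back than shut.
Start: joints at [1.005, 0.326, -0.193, 1.052, 0, 1.437], TCP at [0.23, 0.5, 0.231] pointing down, gripper open.
Joint ranges: [-2.65, 2.65], [-0.97, 1.79], [-1.3, 1.35], [-1.93, 2.1], [-1.47, 1.37], [-3.14, 3.14]. Speed limits (rad/s): [2.57, 2.57, 3.14, 3.14, 3.14, 3.14].

## Interface

Orientations are given as [roll, pitch, yaw] about the fixed x, y, z axes, in that order (R = Rz(yaw) Ry(pitch) Rx(roll)).
In Python, from workcell import r, imaging gives the robot as it stands.
- The arm moves only by the tool arm_command, never from a script. Its argument "plan" is text: rows parted by semicolons, each of 7 numbers parted by spaces: the shift along the tool's x, y, z in mm, then the turn, a rotation vector about the tool's x, y, z in rad, then the finger opening in mm, from 0 to 85.4. A call has 1 to 8 rows; each row shifts and turns the commanded pose from where the row before left it, along the tool's axes as they then stand; what a row does not reach is not made up. A row lasts 1/10 s, in which the tool goes at most 50 mm and 8.59 degrees, less where a joint would pass 70% of its speed; a pose out of reach is approached as far as the arm can. A call with a gripper value outside its range is refused whole. The fingers move at their own pace and stop on an object; "grip_force" is the grip in N (left out, the last holds). Time passes only in rows, so rows that do not move let the fingers close. It gives the time, the measured TCP pose, the force and the opening at its end, in the units of the state.
- r.sense(): the state, without advancing time (a new reading comes with each control period).
- imaging.grab_frame(name): name is "side" or "top"; returns the picture (420x560x3 uint8, red, green, blue); there is no depth.
- imaging.calibration(name): a dict with "fx", "fy", "cx", "cy" (pixels), "pose" (4x4, takes a point from camera to world coordinates). Camera axes: x right, y up, looking along -z (the intrinsics and any distortion apply to the point x, -y, -z); pixel columns grow to the right and rows downward; lengths in m; the calibration is good to about 2 mm. A picture is of the moment at which its call begins. calibration takes no time and is no camera call.
- r.hand_in(): hands the job in, once; it reports no verdict.
Trained networks look in the newest picture that a camera, given by its name, has taken for a name from the list of things; names that differ only in an ending like _2 or _b are one class to them, and where a whole thing is asked for, a point or a joint stands for the part that bears it (a point fixed in the world has none). Each returns a list of dicts, best first, with "confidence" (0 to 1); they miss things now and then, are a little off and sometimes report something else, mostly with a low value. They report only what shows in the picture. A call takes as long as a camera call.
- imaging.recognise(camera, query): "uv" ([column, row] in pixels, amid what is visible of it).
The state is a dict: "clock": time; "q": joint angles; "qd": joint speeds; "joint_efforts": joint torques, N m; "tool_pos": TCP position; "tcp_rot": TCP orientation; "wrist_force": force on the tool from outside, world axes, zero at the start; "moment": the same for the moment, N m; "grip_width": finger opening in m.
Only numpy, scipy, OpenCV 4.12 (cv2) and the standard library are available. Lean on these libraries where they do the work, as an engineer would, in place of code of your own. Each camera call takes 0.05 s, during which the arm holds its last target.

## Working session

There is one attempt and no reset: what is moved stays moved. The work goes in short steps, Python scripts to look and compute and a tool call to move; the robot and the scene stay as the last step left them, time stands still between calls to the robot, and variables do not carry over. Pictures are saved under pics/ and viewed, and the job is handed in when it is done.

Besides the shell and the picture viewer there is one more tool, called after "Request:" as name(argument=value, ...), one argument or row to a line, values as JSON. arm_command: Moves the arm, as the interface text tells. Its arguments: {"type":"object","properties":{"plan":{"type":"string"},"grip_force":{"type":"number"}},"required":["plan"]}

```bash
ls; mkdir -p pics; python3 - <<'E'
from workcell import r, imaging
import cv2
print(r.sense())
for n in("side","top"):
    f=imaging.grab_frame(n); cv2.imwrite(f"pics/{n}0.png",f[:,:,::-1]); print(n,imaging.calibration(n))
    for q in["jar_red","jar_yellow","jar_green","jar_blue","pad_red","pad_yellow","pad_green","pad_blue","jar_white","jar_black"]:
        print(q,[(d['uv'],round(d['confidence'],2)) for d in imaging.recognise(n,q)[:2]])
print(r.sense()['clock'])
E
```

```text
pics
{'clock': 0.0, 'q': array([ 1.00479198e+00,  3.26938584e-01, -1.93576014e-01,  1.05196762e+00,
        1.22375252e-05,  1.43661939e+00]), 'qd': array([-0.00088271,  0.00055789,  0.00100137,  0.00141259,  0.00033158,
       -0.0010164 ]), 'joint_efforts': array([-2.87992398e-04, -4.43408275e+01,  2.62434751e+01,  1.55055325e-02,
       -2.05531715e-04,  1.22152682e-05]), 'tool_pos': array([0.22986224, 0.49904364, 0.23050768]), 'tcp_rot': array([-3.13992355e+00, -2.37656702e-04,  2.70976504e+00]), 'wrist_force': array([-0.75969867,  0.50041755, -0.62718844]), 'moment': array([-0.0005805 ,  0.00107551,  0.01291913]), 'grip_width': 0.08534611444796425}
side {'fx': 396.06880033846613, 'fy': 396.06880033846613, 'cx': 282.6623373945929, 'cy': 207.4097125699244, 'pose': array([[ 0.88280279,  0.2664857 , -0.38683924,  0.15746335],
       [-0.46967374,  0.51496043, -0.71709297, -0.63658335],
       [ 0.00811188,  0.81473991,  0.57976984,  0.62841808],
       [ 0.        ,  0.        ,  0.        ,  1.        ]])}
jar_red [([327.3, 240.1], 0.8)]
jar_yellow [([355.0, 295.1], 0.88)]
jar_gree
[... 375 characters left out ...]
 'pose': array([[ 0.00107598,  0.99130852, -0.13155323,  0.38689679],
       [-0.99974324,  0.00404395,  0.02229589,  0.01798043],
       [ 0.0226341 ,  0.13149546,  0.99105834,  1.05005423],
       [ 0.        ,  0.        ,  0.        ,  1.        ]])}
jar_red [([316.6, 177.3], 0.87)]
jar_yellow [([395.3, 197.0], 0.92), ([122.4, 234.8], 0.59)]
jar_green [([369.6, 142.7], 0.85), ([315.7, 176.1], 0.59)]
jar_blue [([349.0, 224.8], 0.72)]
pad_red [([112.8, 187.0], 0.61)]
pad_yellow [([157.4, 182.0], 0.73), ([367.1, 144.3], 0.19)]
pad_green [([122.8, 234.6], 0.71)]
pad_blue [([211.2, 216.3], 0.65)]
jar_white [([113.3, 184.7], 0.64), ([161.8, 221.8], 0.56)]
jar_black [([205.3, 164.4], 0.68)]
1.1
```

View pics/top0.png

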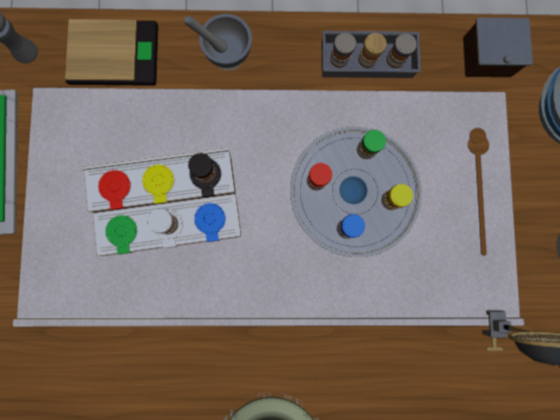

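View pics/side0.png

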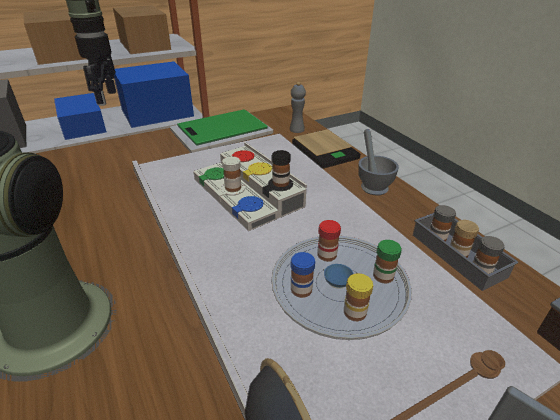

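```bash
cat > h.py <<'E'
import numpy as np, cv2
from workcell import r, imaging
C={n:imaging.calibration(n) for n in("side","top")}
def proj(n,p):
    c=C[n];P=c['pose'];q=P[:3,:3].T@(np.asarray(p,float)-P[:3,3]);return np.array([c['fx']*q[0]/-q[2]+c['cx'],c['fy']*-q[1]/-q[2]+c['cy']])
def ray(n,uv):
    c=C[n];P=c['pose'];d=P[:3,:3]@np.array([(uv[0]-c['cx'])/c['fx'],-(uv[1]-c['cy'])/c['fy'],-1.]);return P[:3,3],d/np.linalg.norm(d)
def onz(n,uv,z):
    o,d=ray(n,uv);return o+d*(z-o[2])/d[2]
def tri(a,b):
    o1,d1=ray("side",a);o2,d2=ray("top",b)
    t=np.linalg.lstsq(np.c_[d1,-d2],o2-o1,rcond=None)[0]
    p,q=o1+d1*t[0],o2+d2*t[1];return (p+q)/2,np.linalg.norm(p-q)
H={'red':(0,8),'yellow':(22,32),'green':(50,75),'blue':(100,125)}
def blobs(img,c,smin=130,vmin=60,amin=40):
    h=cv2.cvtColor(img,cv2.COLOR_RGB2HSV);lo,hi=H[c]
    m=((h[...,0]>=lo)&(h[...,0]<=hi)|((c=='red')&(h[...,0]>172)))&(h[...,1]>smin)&(h[...,2]>vmin)
    n,l,s,ce=cv2.connectedComponentsWithStats(m.astype(np.uint8))
    return [(ce[i].round(1),s[i]) for i in range(1,n) if s[i][4]>amin],l
E
python3 - <<'E'
from h import *
print(proj("top",[.23,.5,.23]),proj("side",[.23,.5,.23]),proj("top",[0,0,0]))
for n in C:
    f=cv2.imread(f"pics/{n}0.png")[:,:,::-1].copy()
    for c in H:
        for b in blobs(f,c)[0]:print(n,c,b)
f=cv2.imread("pics/top0.png")
cv2.imwrite("pics/tc.png",cv2.resize(f[120:270,75:425],None,fx=2.28,fy=2.28,interpolation=cv2.INTER_CUBIC))
f=cv2.imread("pics/side0.png")
cv2.imwrite("pics/sc.png",cv2.resize(f[130:340,180:440],None,fx=2.8,fy=2.8,interpolation=cv2.INTER_CUBIC))
E
```

```text
[-32.85266134 358.89771181] [108.23661966 104.1531373 ] [270.7073213  450.89736245]
side red (array([243.7, 155.3]), array([232, 151,  22,  11, 165], dtype=int32))
side red (array([329.3, 229.6]), array([319, 220,  22,  20, 353], dtype=int32))
side red (array([327.7, 249.2]), array([319, 246,  19,   6,  46], dtype=int32))
side yellow (array([257.3, 169.1]), array([243, 163,  29,  17, 257], dtype=int32))
side yellow (array([359.7, 284.5]), array([346, 274,  27,  25, 450], dtype=int32))
side green (array([221.8, 125.8]), array([ 178,  110,   89,   34, 1599], dtype=int32))
side green (array([337.7, 154.3]), array([331, 152,  14,   6,  51], dtype=int32))
side green (array([212.6, 173.4]), array([199, 168,  25,  12, 176], dtype=int32))
side green (array([389.6, 246.8]), array([379, 240,  22,  16, 253], dtype=int32))
side blue (array([153.9,  92.9]), array([ 114,   62,   80,   65, 3973], dtype=int32))
side blue (array([ 79.1, 115.5]), array([  55,   93,   51,   46, 1717], dtype=int32))
side blue (array([248.6, 203.9]), array([232, 196,  31,  17, 332], dtype=int32))
side blue (array([302.9,
[... 322 characters left out ...]
 195.3]), array([388, 184,  25,  23, 423], dtype=int32))
top green (array([144. ,  50.5]), array([137,  41,  15,  19, 267], dtype=int32))
top green (array([  2. , 153.6]), array([  0,  95,   6, 126, 611], dtype=int32))
top green (array([373.9, 140.7]), array([363, 130,  23,  22, 375], dtype=int32))
top green (array([121. , 232.5]), array([106, 216,  30,  38, 803], dtype=int32))
top blue (array([551.1, 103.2]), array([547,  72,  13,  60, 146], dtype=int32))
top blue (array([351.4, 190.6]), array([341, 179,  22,  24, 406], dtype=int32))
top blue (array([209.7, 220.4]), array([195, 204,  30,  38, 812], dtype=int32))
top blue (array([352.6, 225.4]), array([341, 214,  24,  23, 429], dtype=int32))
```

View pics/tc.png

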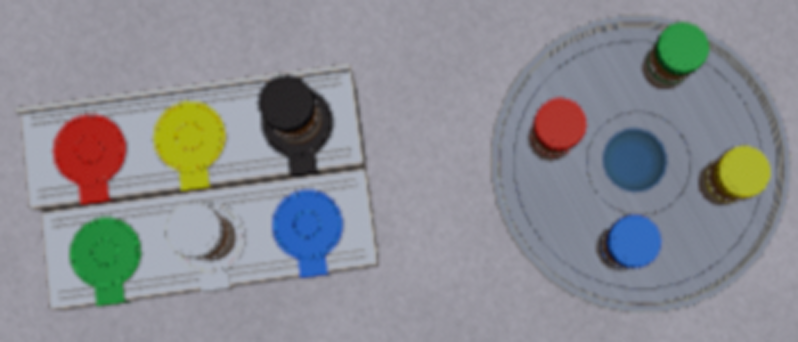

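View pics/sc.png

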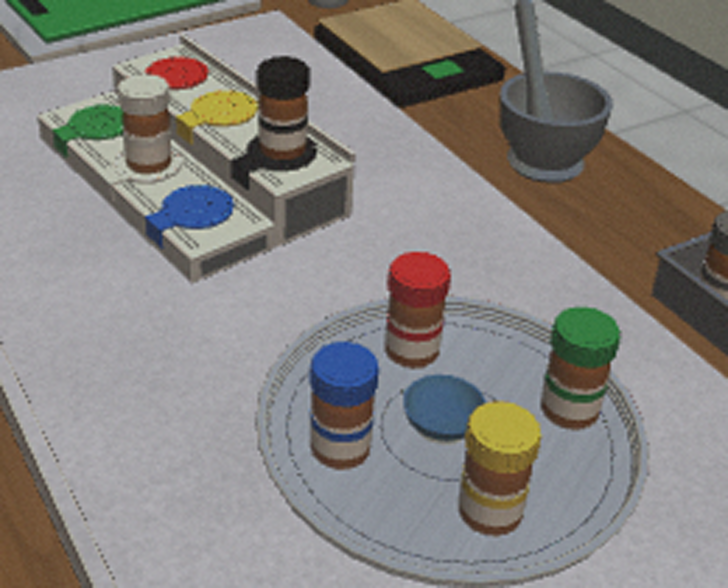

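```bash
cat > meas.py <<'E'
from h import *
from scipy.optimize import least_squares
T=np.linspace(0,2*np.pi,72,endpoint=False)
def cyl(n,x,y,z0,z1,rad):
    pts=[proj(n,[x+rad*np.cos(t),y+rad*np.sin(t),z]) for z in(z0,z1) for t in T]
    h=cv2.convexHull(np.float32(pts));m=cv2.moments(h);return np.array([m['m10']/m['m00'],m['m01']/m['m00']]),m['m00']
def jar(obs,zt,cap=(.064,.084)): # obs dict cam->uv ; zt=None to solve
    def f(p):
        z=p[2] if zt is None else zt
        return np.concatenate([cyl(n,p[0],p[1],z+cap[0],z+cap[1],.023)[0]-obs[n] for n in obs])
    s=least_squares(f,[.45,0,.01][:3 if zt is None else 2]);return s.x,np.abs(s.fun).max()
def pad(img,n,c):
    bl,l=blobs(img,c,110,50); return bl,l
E
python3 - <<'E'
from meas import *
F={n:cv2.imread(f"pics/{n}0.png")[:,:,::-1].copy() for n in C}
J={'red':((329.3,229.6),(319.8,174.6)),'yellow':((359.7,284.5),(400.2,195.3)),'green':((389.6,246.8),(373.9,140.7)),'blue':((302.9,263),(352.6,225.4))}
for c,(s,t) in J.items():
    print(c,'both',jar({'side':np.array(s),'top':np.array(t)},None)); print('  top',jar({'top':np.array(t)},.004)[0],'side',jar({'side':np.array(s)},.004)[0])
pt={'red':(114,187),'yellow':(158,181),'green':(121,232),'blue':(209.7,220)}
P={}
for c,uv in pt.items():
    _,l=blobs(F['top'],c); m=(l==l[int(uv[1])-4,int(uv[0])]).astype(np.uint8)
    m=cv2.resize(m*255,None,fx=4,fy=4,interpolation=cv2.INTER_LINEAR);m=(m>127).astype(np.uint8)
    m=cv2.copyMakeBorder(m,10,10,10,10,cv2.BORDER_CONSTANT)
    k=cv2.getStructuringElement(cv2.MORPH_ELLIPSE,(75,75));o=cv2.morphologyEx(m,cv2.MORPH_OPEN,k)
    M=cv2.moments(o,True);u=(np.array([M['m10'],M['m01']])/M['m00']-10+.5)/4-.5
    z=.064 if c in('red','yellow') else .034
    P[c]=onz('top',u,z)
    _,a=cyl('top',*P[c][:2],z-.0001,z,.033)
    print(c,u,P[c],'area',M['m00']/16,'exp',a,'side proj',proj('side',P[c]))
d=lambda a,b:np.linalg.norm((P[a]-P[b])[:2])
print('ry',d('red','yellow'),'gb',d('green','blue'),'rg',d('red','green'))
for a,b in(('red','yellow'),('green','blue')):
    v=P[a]-P[b];print(np.arctan2(v[1],v[0]))
E
```

```text
red both (array([ 0.56323653, -0.09681039,  0.0222405 ]), np.float64(0.024117932726028357))
  top [ 0.5666544  -0.09903586] side [ 0.57707253 -0.07832904]
yellow both (array([ 0.52138535, -0.25870262,  0.02532933]), np.float64(0.07603237089142567))
  top [ 0.52424686 -0.26479955] side [ 0.536155   -0.24357064]
green both (array([ 0.63307052, -0.20729426,  0.03045962]), np.float64(0.3299204319430942))
  top [ 0.63936294 -0.2133763 ] side [ 0.65795665 -0.18566838]
blue both (array([ 0.45990533, -0.16108743,  0.02349532]), np.float64(0.17728796621949527))
  top [ 0.46176389 -0.16485099] side [ 0.47070479 -0.14361603]
red [113.92892443 185.69552298] [0.54385405 0.32685187 0.064     ] area 749.3125 exp 792.9571938730078 side proj [243.32198518 160.17470967]
yellow [157.69720371 179.82917842] [0.55662493 0.2370797  0.064     ] area 731.4375 exp 784.0794800348813 side proj [260.31156685 172.94797548]
green [120.82880386 230.67097264] [0.45269361 0.3175156  0.034     ] area 699.125 exp 774.1765091503039 side proj [216.02530493 177.71288266]
blue [209.42840422 218.50852148] [0.47900868 0.13168152 0.034     ] area 714.1875 exp 756.7029933984159 side proj [250.8990839 208.5680592]
ry 0.09067600157411544 gb 0.1876880043208123 rg 0.09163728499381686
1.7121069460471718
1.7114663002512136
```

```bash
python3 - <<'E'
from h import *
s=r.sense();p=s['tool_pos'];y=2.7098
ya=np.array([np.sin(y),-np.cos(y),0])
f=cv2.imread("pics/side0.png");g=cv2.resize(f[20:140,40:170],None,fx=5,fy=5,interpolation=cv2.INTER_CUBIC)
for k in(-.0427,0,.0427):
    u=proj('side',p+k*ya);print(u);cv2.circle(g,tuple(int(v) for v in ((u-[40,20])*5)),3,(0,0,255),-1)
    u=proj('side',p+k*ya-[0,0,-.013]);cv2.circle(g,tuple(int(v) for v in ((u-[40,20])*5)),3,(0,255,0),-1)
cv2.imwrite("pics/g.png",g)
E
```

```text
[103.31370811 109.71132289]
[108.21687531 103.74388384]
[112.81267866  98.15052444]
```

View pics/g.png

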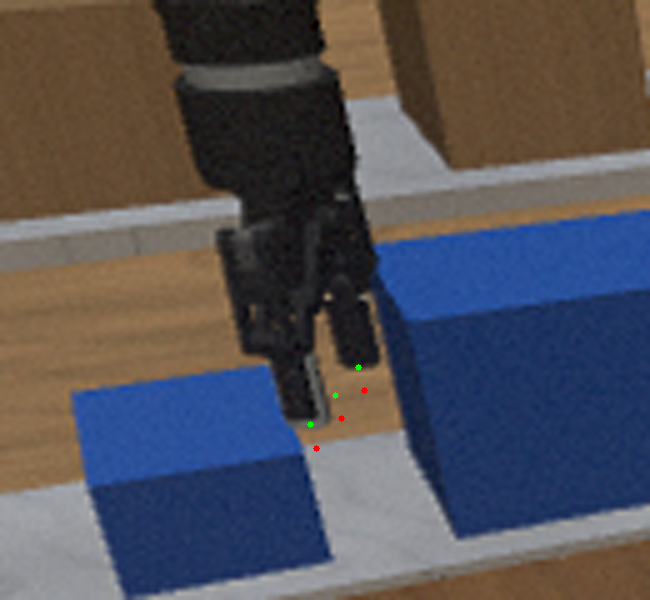

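```bash
python3 - <<'E'
from meas import *
# edge-only checks: side pad extents
F={n:cv2.imread(f"pics/{n}0.png")[:,:,::-1].copy() for n in C}
for n,pts in(('side',{'green':(214,172),'yellow':(260,168),'blue':(250,203),'red':(245,156)}),):
    for c,(u,v) in pts.items():
        bl,l=blobs(F[n],c);z=.064 if c in('red','yellow') else .034
        print(c,l[v,u],[b for b in bl if abs(b[0][0]-u)<15 and abs(b[0][1]-v)<15])
g=cv2.resize(F['side'][140:230,185:315][:,:,::-1],None,fx=6,fy=6,interpolation=cv2.INTER_CUBIC)
P={'red':[0.54385405,0.32685187,.064],'yellow':[0.55662493,0.2370797,.064],'green':[0.45269361,0.3175156,.034],'blue':[0.47900868,0.13168152,.034]}
for p in P.values():
    pts=np.array([proj('side',[p[0]+.033*np.cos(t),p[1]+.033*np.sin(t),p[2]]) for t in T]);cv2.polylines(g,[((pts-[185,140]+.5)*6).astype(np.int32)],True,(255,0,255),1)
cv2.imwrite('pics/ov.png',g)
g=cv2.resize(F['top'][120:270,75:425][:,:,::-1],None,fx=2.28,fy=2.28,interpolation=cv2.INTER_CUBIC)
cx,cy=.545,-.18
for rad,z in((.14,.017),):
    pts=np.array([proj('top',[cx+rad*np.cos(t),cy+rad*np.sin(t),z]) for t in T]);cv2.polylines(g,[((pts-[75,120]+.5)*2.28).astype(np.int32)],True,(255,0,255),1)
cv2.imwrite('pics/ov2.png',g)
E
```

```text
green 3 [(array([212.6, 173.4]), array([199, 168,  25,  12, 176], dtype=int32))]
yellow 1 [(array([257.3, 169.1]), array([243, 163,  29,  17, 257], dtype=int32))]
blue 3 [(array([248.6, 203.9]), array([232, 196,  31,  17, 332], dtype=int32))]
red 86 [(array([243.7, 155.3]), array([232, 151,  22,  11, 165], dtype=int32))]
```

View pics/ov.png

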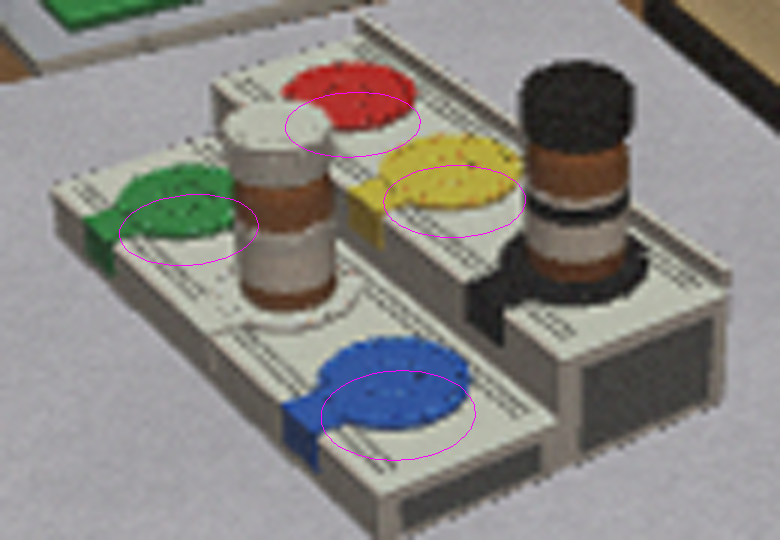

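View pics/ov2.png

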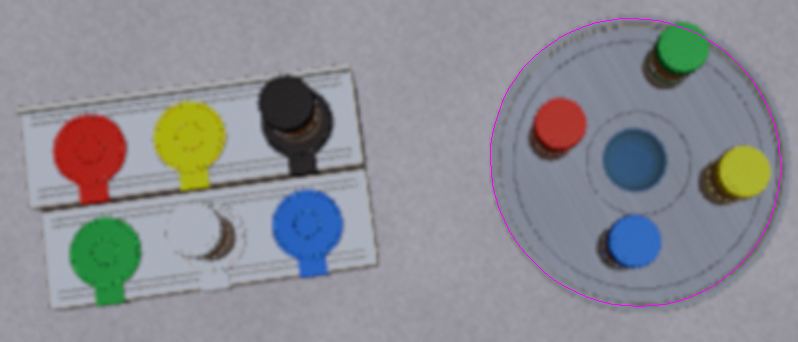

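Request:
arm_command(
  plan="-20 -14 0 0 0 0 85;-40 -28 0 0 0 0 85;-40 -28 0 0 0 0 85;-40 -28 0 0 0 0 85;-40 -28 0 0 0 0 85;-40 -28 0 0 0 0 85;-40 -28 0 0 0 0 85;-40 -28 0 0 0 0 85",
)

```text
clock: 1.9
tool_pos: [0.4155, 0.1815, 0.2316]
tcp_rot: [3.141, 0.001, 2.71]
wrist_force: [1.3, 0.3, -0.0]
grip_width: 0.0849
```

Request:
arm_command(
  plan="-40 -28 0 0 0 0 85;-40 -28 0 0 0 0 85;-40 -28 0 0 0 0 85;-40 -28 0 0 0 0 85;-40 -28 0 0 0 0 85;-36 -24 0 0 0 0 85;-20 -14 0 0 0 0 85;0 0 0 0 0 0 85",
)

```text
clock: 2.7
tool_pos: [0.5742, -0.0888, 0.2308]
tcp_rot: [-3.141, 0.001, 2.706]
wrist_force: [0.3, 1.1, 0.1]
grip_width: 0.0849
```

```bash
cat > snap.py <<'E'
from h import *
import sys
def snap(tag):
    s=r.sense();print(s['clock'],s['tool_pos'].round(4),s['tcp_rot'].round(4),s['grip_width'],s['wrist_force'].round(2))
    F={}
    for n in C:
        F[n]=imaging.grab_frame(n);cv2.imwrite(f"pics/{n}{tag}.png",F[n][:,:,::-1])
    return s,F
E
python3 - <<'E'
from snap import *
s,F=snap('1')
p=s['tool_pos'];y=s['tcp_rot'][2];ya=np.array([np.sin(y),-np.cos(y),0])
for n in C:
    u=proj(n,p);u0=np.array([max(0,int(u[0])-75),max(0,int(u[1])-75)])
    print(n,u,u0)
    g=cv2.resize(F[n][u0[1]:u0[1]+150,u0[0]:u0[0]+150][:,:,::-1],None,fx=4,fy=4,interpolation=cv2.INTER_CUBIC)
    for k in(-.0427,0,.0427):
        for dz,col in((0,(0,0,255)),(.013,(0,255,0))):
            q=(proj(n,p+k*ya+[0,0,dz])-u0+.5)*4;cv2.circle(g,tuple(int(v) for v in q),3,col,-1)
    cv2.imwrite(f'pics/g1{n}.png',g)
E
```

```text
2.7 [ 0.5742 -0.0888  0.2308] [-3.1411e+00  1.0000e-03  2.7057e+00] 0.08493318567230035 [0.28 1.07 0.11]
side [336.89630424 172.48657235] [261  97]
top [324.12739882 154.58863263] [249  79]
```

View pics/g1side.png

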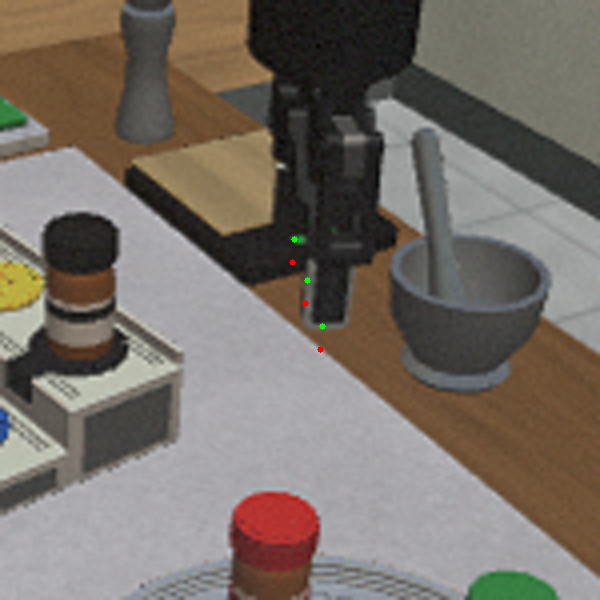

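View pics/g1top.png

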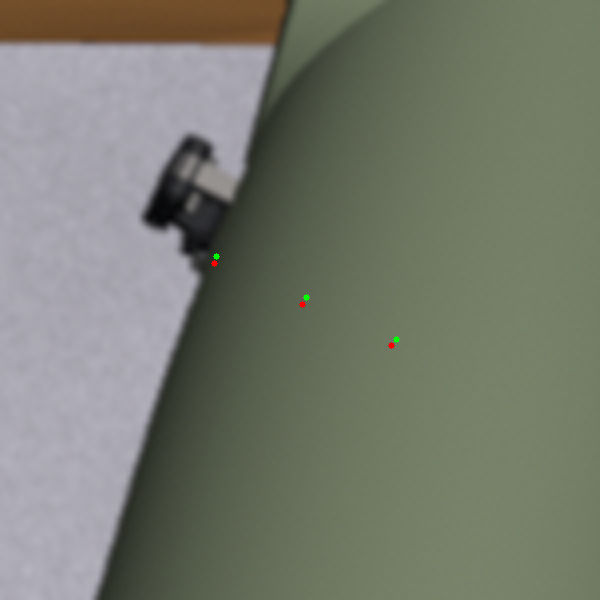

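```bash
python3 - <<'E'
from meas import *
# side pad centres from overlay (scale 6, origin 185,140): ellipse extents read by eye
S={'blue':((320+471)/2,(336+430)/2),'yellow':((379+523)/2,(134+208)/2),'red':((283+416)/2,(62+130)/2)}
Tt={'red':(113.93,185.70),'yellow':(157.70,179.83),'blue':(209.43,218.51)}
for c in S:
    u=np.array(S[c])/6-.5+[185,140];print(c,u,tri(u,Tt[c]))
# near-corner of rack front-lower step bottom on table: side (380,535)->; 
E
```

```text
blue [250.41666667 203.33333333] (array([0.47742191, 0.12961652, 0.05220096]), np.float64(0.00014155548264324852))
yellow [259.66666667 168.        ] (array([0.5532919 , 0.23291297, 0.08286913]), np.float64(0.00017793504784158632))
red [242.75 155.5 ] (array([0.54067253, 0.3209308 , 0.08305501]), np.float64(0.0002957718834053752))
```

```bash
python3 - <<'E'
from meas import *
F={n:cv2.imread(f"pics/{n}0.png")[:,:,::-1].copy() for n in C}
H['green']=(45,85)
J={'red':((329.3,229.6),(319.8,174.6)),'yellow':((359.7,284.5),(400.2,195.3)),'green':((389.6,246.8),(373.9,140.7)),'blue':((302.9,263),(352.6,225.4))}
for c,uv in J.items():
    o={}
    for i,n in enumerate(('side','top')):
        b=min(blobs(F[n],c,90,30)[0],key=lambda b:np.linalg.norm(b[0]-uv[i]));o[n]=b[0];
        a=b[1][4]
        p=jar({n:b[0]},.023)[0];print(c,n,b[0],'area',a,'exp',cyl(n,*p,.087,.107,.023)[1].round(),p.round(4))
    print('  both',jar(o,None),jar(o,.023))
Tt={'red':(113.93,185.70),'yellow':(157.70,179.83),'green':(120.83,230.67),'blue':(209.43,218.51)}
for c in Tt: print(c,onz('top',Tt[c],.083 if c in('red','yellow') else .0525).round(4))
E
```

```text
Traceback (most recent call last):
AttributeError: 'float' object has no attribute 'round'
```

```bash
python3 - <<'E'
from meas import *
F={n:cv2.imread(f"pics/{n}0.png")[:,:,::-1].copy() for n in C}
H['green']=(45,85)
J={'red':((329.3,229.6),(319.8,174.6)),'yellow':((359.7,284.5),(400.2,195.3)),'green':((389.6,246.8),(373.9,140.7)),'blue':((302.9,263),(352.6,225.4))}
for c,uv in J.items():
    o={}
    for i,n in enumerate(('side','top')):
        b=min(blobs(F[n],c,90,30)[0],key=lambda b:np.linalg.norm(b[0]-uv[i]));o[n]=b[0];
        a=b[1][4]
        p=jar({n:b[0]},.023)[0];print(c,n,b[0],'area',a,'exp',cyl(n,*p,.087,.107,.023)[1],p.round(4))
    print('  both',jar(o,None),jar(o,.023))
Tt={'red':(113.93,185.70),'yellow':(157.70,179.83),'green':(120.83,230.67),'blue':(209.43,218.51)}
for c in Tt: print(c,onz('top',Tt[c],.083 if c in('red','yellow') else .0525).round(4))
E
```

```text
red side [329.2 229.5] area 370 exp 381.8332129700575 [ 0.5626 -0.0972]
red top [319.6 175.1] area 472 exp 445.22970953630283 [ 0.5621 -0.0963]
  both (array([ 0.5624864 , -0.09655319,  0.02249543]), np.float64(0.22515909263529466)) (array([ 0.56241502, -0.09663347]), np.float64(0.21447975671264885))
yellow side [359.8 284.3] area 462 exp 570.1259244577959 [ 0.5236 -0.2568]
yellow top [400.4 195.2] area 440 exp 470.52105641993694 [ 0.5218 -0.2597]
  both (array([ 0.52144932, -0.25886122,  0.02590649]), np.float64(0.04960596766102299)) (array([ 0.52232498, -0.25844542]), np.float64(0.826623914004017))
green side [388.9 249.9] area 397 exp 451.8745284464676 [ 0.6331 -0.2079]
green top [373.7 140.9] area 424 exp 457.0559626291506 [ 0.634  -0.2084]
  both (array([ 0.63337988, -0.2081426 ,  0.02330823]), np.float64(0.2549628515745894)) (array([ 0.63358803, -0.20810881]), np.float64(0.23019899454317283))
blue side [302.5 263.1] area 461 exp 488.79137025843374 [ 0.4591 -0.1605]
blue top [352.7 225.4] area 458 exp 458.473441142356 [ 0.4603 -0.1615]
  both (array([ 0.45963366, -0.16100609,  0.0234613 ]), np.float64(0.3924883747524177)) (array([ 0.45963877, -0.16104746]), np.float64(0.3966013515343434))
red [0.5408 0.3209 0.083 ]
yellow [0.5534 0.2329 0.083 ]
green [0.4515 0.3121 0.0525]
blue [0.4773 0.1296 0.0525]
```

Request:
arm_command(
  plan="7 -12 0 0 0 0 85;0 0 30 0 0 0 85;0 0 45 0 0 0 85;0 0 35 0 0 0 85;0 0 25 0 0 0 85;0 0 12 0 0 0 85;0 0 8 0 0 0 85;0 0 0 0 0 0 85",
  grip_force=40,
)

```text
clock: 3.6
tool_pos: [0.561, -0.0932, 0.0764]
tcp_rot: [-3.142, -0.0, 2.71]
wrist_force: [-1.0, -0.4, -0.6]
grip_width: 0.0848
```

```bash
python3 - <<'E'
from snap import *
s,F=snap('2')
cv2.imwrite('pics/g2.png',cv2.resize(F['side'][150:300,250:420][:,:,::-1],None,fx=4,fy=4,interpolation=cv2.INTER_CUBIC))
E
```

```text
3.6 [ 0.561  -0.0932  0.0764] [-3.1415e+00 -3.0000e-04  2.7103e+00] 0.08484986513534816 [-0.99 -0.37 -0.62]
```

View pics/g2.png

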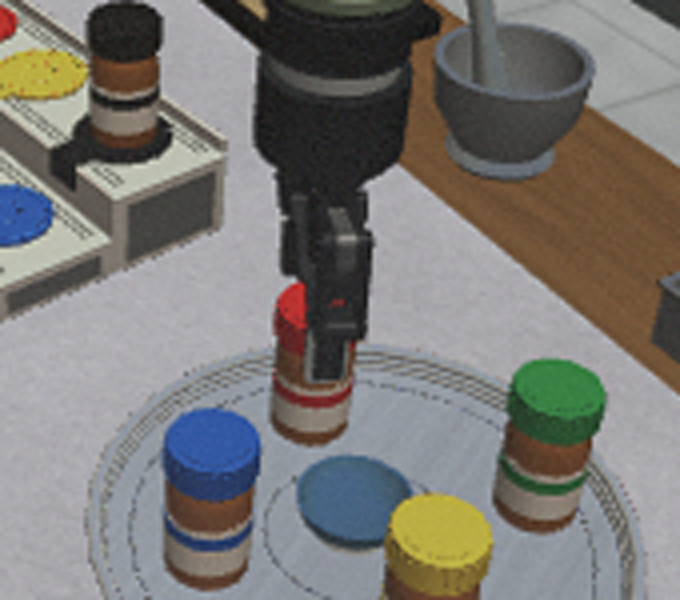

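Request:
arm_command(
  plan="-3 -2 0 0 0 0 85;0 0 0 0 0 0 40;0 0 0 0 0 0 40;0 0 0 0 0 0 40;0 0 0 0 0 0 40;0 0 0 0 0 0 40;0 0 0 0 0 0 40;0 0 0 0 0 0 40",
)

```text
clock: 4.5
tool_pos: [0.5636, -0.0968, 0.0768]
tcp_rot: [-3.141, 0.001, 2.71]
wrist_force: [-1.3, -0.6, 5.7]
grip_width: 0.0447
```

Request:
arm_command(
  plan="0 0 0 0 0 0 40;0 0 -5 0 0 0 40;0 0 -10 0 0 0 40;0 0 -25 0 0 0 40;0 0 -40 0 0 0 40;0 0 -45 0 0 0 40;0 0 -35 0 0 0 40;0 0 0 0 0 0 40",
)

```text
clock: 5.3
tool_pos: [0.5662, -0.0973, 0.2424]
tcp_rot: [3.14, 0.01, 2.71]
wrist_force: [-0.1, -0.1, -1.0]
grip_width: 0.0448
```

```bash
python3 - <<'E'
from snap import *
s,F=snap('3')
cv2.imwrite('pics/g3.png',cv2.resize(F['side'][100:250,250:420][:,:,::-1],None,fx=4,fy=4,interpolation=cv2.INTER_CUBIC))
E
```

```text
5.3 [ 0.5662 -0.0973  0.2424] [3.1402 0.0097 2.71  ] 0.04475354816860815 [-0.12 -0.09 -0.98]
```

View pics/g3.png

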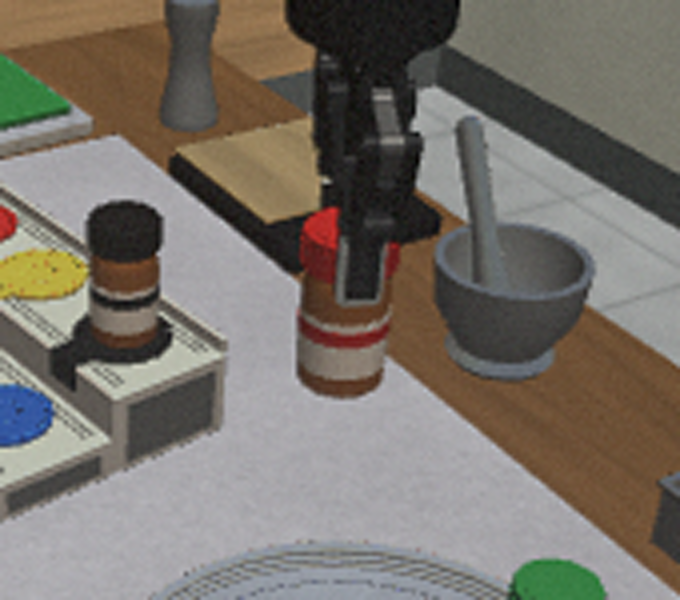

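Request:
arm_command(
  plan="10 18.5 0 0 0 0 40;20 37 0 0 0 0 40;20 37 0 0 0 0 40;20 37 0 0 0 0 40;20 37 0 0 0 0 40;20 37 0 0 0 0 40;20 37 0 0 0 0 40;20 37 0 0 0 0 40",
)

```text
clock: 6.2
tool_pos: [0.5414, 0.2196, 0.234]
tcp_rot: [-3.139, -0.003, 2.71]
wrist_force: [1.0, -0.3, -1.0]
grip_width: 0.0452
```

Request:
arm_command(
  plan="20 37 0 0 0 0 40;20 37 0 0 0 0 40;8 17.5 0 0 0 0 40;0 0 0 0 0 0 40;0 0 0 0 0 0 40",
)

```text
clock: 6.7
tool_pos: [0.5371, 0.3207, 0.2346]
tcp_rot: [-3.139, -0.002, 2.71]
wrist_force: [0.3, 0.3, -1.0]
grip_width: 0.0448
```

Request:
arm_command(
  plan="-4 2 0 0 0 0 40;0 0 15 0 0 0 40;0 0 25 0 0 0 40;0 0 25 0 0 0 40;0 0 15 0 0 0 40;0 0 8 0 0 0 40;0 0 3 0 0 0 40;0 0 0 0 0 0 40",
)

```text
clock: 7.5
tool_pos: [0.5428, 0.3209, 0.1456]
tcp_rot: [3.141, 0.0, 2.709]
wrist_force: [0.2, 0.4, -1.8]
grip_width: 0.0449
```

```bash
python3 - <<'E'
from snap import *
s,F=snap('4')
cv2.imwrite('pics/g4.png',cv2.resize(F['side'][90:230,170:330][:,:,::-1],None,fx=4,fy=4,interpolation=cv2.INTER_CUBIC))
E
```

```text
7.5 [0.5428 0.3209 0.1456] [3.1414e+00 3.0000e-04 2.7087e+00] 0.04486075720634492 [ 0.19  0.39 -1.75]
```

View pics/g4.png

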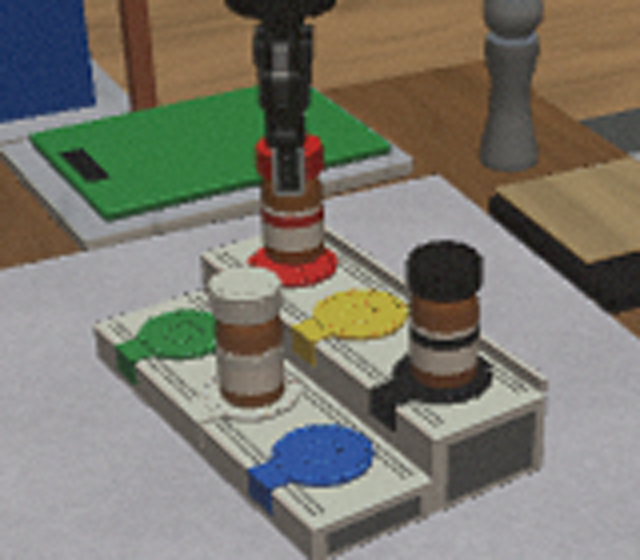

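Consistent: the red jar hovers just over the red pad (about px 292,262 in the crop). Lower in small steps and watch the force.

Request:
arm_command(
  plan="0 0 3 0 0 0 40;0 0 2 0 0 0 40;0 0 1 0 0 0 40;0 0 0 0 0 0 40",
)

```text
clock: 8.0
tool_pos: [0.5422, 0.3216, 0.1391]
tcp_rot: [-3.141, -0.0, 2.71]
wrist_force: [0.5, 0.7, -1.4]
grip_width: 0.0449
```

Request:
arm_command(
  plan="0 0 1 0 0 0 40;0 0 1 0 0 0 40;0 0 0 0 0 0 40",
)

```text
clock: 8.3
tool_pos: [0.5426, 0.3216, 0.1379]
tcp_rot: [3.141, 0.001, 2.71]
wrist_force: [-0.9, -1.2, 2.8]
grip_width: 0.045
```

Request:
arm_command(
  plan="0 0 0.5 0 0 0 40;0 0 0 0 0 0 48;0 0 0 0 0 0 56;0 0 0 0 0 0 62;0 0 0 0 0 0 62;0 0 0 0 0 0 62",
)

```text
clock: 8.9
tool_pos: [0.5423, 0.3216, 0.1367]
tcp_rot: [-3.142, -0.0, 2.71]
wrist_force: [0.8, -0.1, 0.1]
grip_width: 0.0618
```

Request:
arm_command(
  plan="0 0 -10 0 0 0 62;0 0 -25 0 0 0 62;0 0 -35 0 0 0 62;0 0 -25 0 0 0 62;0 0 0 0 0 0 85",
)

```text
clock: 9.4
tool_pos: [0.5447, 0.3227, 0.2371]
tcp_rot: [3.135, 0.005, 2.71]
wrist_force: [0.2, 0.0, -0.1]
grip_width: 0.0749
```

```bash
python3 - <<'E'
from snap import *
s,F=snap('5')
cv2.imwrite('pics/g5.png',cv2.resize(F['side'][90:230,170:330][:,:,::-1],None,fx=4,fy=4,interpolation=cv2.INTER_CUBIC))
E
```

```text
9.4 [0.5447 0.3227 0.2371] [3.1354 0.0054 2.7099] 0.0748595369871023 [ 0.21  0.02 -0.07]
```

View pics/g5.png

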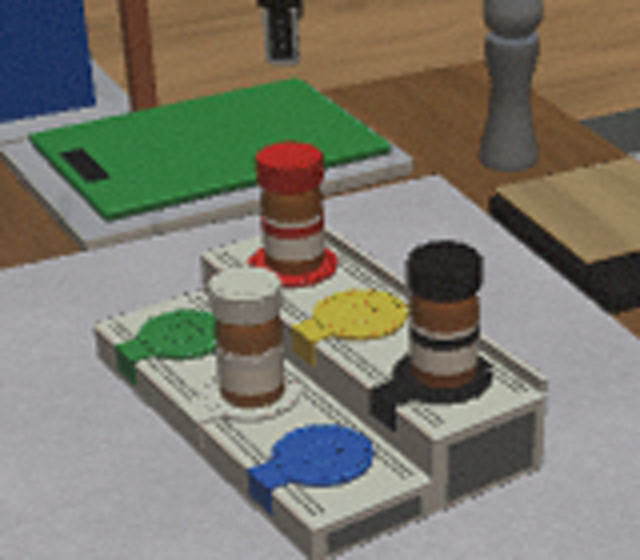

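Request:
arm_command(
  plan="-9.6 -22.5 0 0 0 0 85;-18.5 -44.5 0 0 0 0 85;-18.5 -44.5 0 0 0 0 85;-18.5 -44.5 0 0 0 0 85;-18.5 -44.5 0 0 0 0 85;-18.5 -44.5 0 0 0 0 85;-18.5 -44.5 0 0 0 0 85;-18.5 -44.5 0 0 0 0 85",
)

```text
clock: 10.3
tool_pos: [0.5275, -0.0416, 0.2305]
tcp_rot: [-3.141, -0.002, 2.71]
wrist_force: [0.8, 0.9, 0.1]
grip_width: 0.0849
```

Request:
arm_command(
  plan="-18.5 -44.5 0 0 0 0 85;-18.5 -44.5 0 0 0 0 85;-18.5 -44.5 0 0 0 0 85;-18.5 -44.5 0 0 0 0 85;-11.5 -23.5 0 0 0 0 85;0 0 0 0 0 0 85;0 0 0 0 0 0 85",
)

```text
clock: 11.0
tool_pos: [0.5213, -0.2586, 0.2303]
tcp_rot: [3.141, -0.003, 2.709]
wrist_force: [-0.4, -0.0, 0.6]
grip_width: 0.0849
```

Request:
arm_command(
  plan="0 0 25 0 0 0 85;0 0 45 0 0 0 85;0 0 40 0 0 0 85;0 0 25 0 0 0 85;0 0 12 0 0 0 85;0 0 7 0 0 0 85;0 0 0 0 0 0 85;0 0 0 0 0 0 85",
)

```text
clock: 11.8
tool_pos: [0.5232, -0.259, 0.0791]
tcp_rot: [-3.141, 0.002, 2.71]
wrist_force: [0.1, 0.2, -0.3]
grip_width: 0.0851
```

Request:
arm_command(
  plan="0 0 0 0 0 0 40;0 0 0 0 0 0 40;0 0 0 0 0 0 40;0 0 0 0 0 0 40;0 0 0 0 0 0 40;0 0 0 0 0 0 40;0 0 0 0 0 0 40;0 0 0 0 0 0 40",
)

```text
clock: 12.6
tool_pos: [0.5228, -0.2593, 0.0788]
tcp_rot: [-3.141, 0.002, 2.71]
wrist_force: [-0.7, -1.0, 6.1]
grip_width: 0.0446
```

Request:
arm_command(
  plan="0 0 -5 0 0 0 40;0 0 -10 0 0 0 40;0 0 -25 0 0 0 40;0 0 -40 0 0 0 40;0 0 -45 0 0 0 40;0 0 -35 0 0 0 40;0 0 0 0 0 0 40",
)

```text
clock: 13.3
tool_pos: [0.5248, -0.2604, 0.244]
tcp_rot: [-3.14, 0.01, 2.71]
wrist_force: [0.7, -0.5, -1.8]
grip_width: 0.0443
```

```bash
python3 - <<'E'
from snap import *
s,F=snap('6')
cv2.imwrite('pics/g6.png',F['side'][:,:,::-1])
E
```

```text
13.3 [ 0.5248 -0.2604  0.244 ] [-3.1402  0.0098  2.7099] 0.04427476833076453 [ 0.66 -0.5  -1.78]
```

View pics/g6.png

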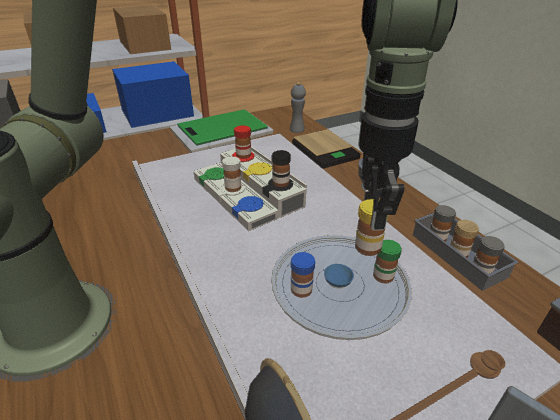

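Request:
arm_command(
  plan="7.7 20 0 0 0 0 40;16 42 0 0 0 0 40;16 42 0 0 0 0 40;16 42 0 0 0 0 40;16 42 0 0 0 0 40;16 42 0 0 0 0 40;16 42 0 0 0 0 40;16 42 0 0 0 0 40",
)

```text
clock: 14.2
tool_pos: [0.5432, 0.0783, 0.2356]
tcp_rot: [-3.14, -0.004, 2.71]
wrist_force: [0.9, -0.5, -2.0]
grip_width: 0.0447
```

Request:
arm_command(
  plan="16 42 0 0 0 0 40;16 42 0 0 0 0 40;16 42 0 0 0 0 40;11 20 0 0 0 0 40;0 0 0 0 0 0 40;0 0 0 0 0 0 40",
)

```text
clock: 14.8
tool_pos: [0.5511, 0.2337, 0.2357]
tcp_rot: [-3.139, -0.003, 2.711]
wrist_force: [0.5, -0.1, -3.1]
grip_width: 0.0445
```

Request:
arm_command(
  plan="-2 0 15 0 0 0 40;0 0 25 0 0 0 40;0 0 25 0 0 0 40;0 0 15 0 0 0 40;0 0 6 0 0 0 40;0 0 2 0 0 0 40;0 0 0 0 0 0 40;0 0 0 0 0 0 40",
)

```text
clock: 15.6
tool_pos: [0.555, 0.2328, 0.1507]
tcp_rot: [3.141, 0.001, 2.709]
wrist_force: [0.6, -0.4, -1.9]
grip_width: 0.0448
```

Request:
arm_command(
  plan="0 0 3 0 0 0 40;0 0 2 0 0 0 40;0 0 1 0 0 0 40;0 0 0 0 0 0 40",
)

```text
clock: 16.0
tool_pos: [0.5541, 0.233, 0.1436]
tcp_rot: [-3.141, -0.0, 2.71]
wrist_force: [-0.1, -0.4, -2.0]
grip_width: 0.0449
```

Request:
arm_command(
  plan="0 0 1 0 0 0 40;0 0 1 0 0 0 40;0 0 1 0 0 0 40;0 0 0 0 0 0 40",
)

```text
clock: 16.4
tool_pos: [0.5541, 0.2329, 0.1406]
tcp_rot: [-3.141, -0.0, 2.71]
wrist_force: [-0.6, 0.1, -1.5]
grip_width: 0.0449
```

Request:
arm_command(
  plan="0 0 1 0 0 0 40;0 0 0 0 0 0 40",
)

```text
clock: 16.6
tool_pos: [0.5544, 0.2329, 0.1399]
tcp_rot: [3.141, 0.0, 2.71]
wrist_force: [0.5, 0.5, -1.1]
grip_width: 0.0447
```

Request:
arm_command(
  plan="0 0 1 0 0 0 40;0 0 0 0 0 0 40",
)

```text
clock: 16.8
tool_pos: [0.5546, 0.2329, 0.1398]
tcp_rot: [3.141, 0.001, 2.71]
wrist_force: [-1.6, -1.3, 5.3]
grip_width: 0.0447
```

Request:
arm_command(
  plan="0 0 0.5 0 0 0 40;0 0 0 0 0 0 40",
)

```text
clock: 17.0
tool_pos: [0.5547, 0.2328, 0.1398]
tcp_rot: [3.141, 0.002, 2.71]
wrist_force: [-1.5, -1.2, 7.7]
grip_width: 0.0449
```

Contact. Release, retract.

Request:
arm_command(
  plan="0 0 0 0 0 0 48;0 0 0 0 0 0 56;0 0 0 0 0 0 62;0 0 0 0 0 0 62;0 0 0 0 0 0 62;0 0 -10 0 0 0 62;0 0 -25 0 0 0 62;0 0 -35 0 0 0 62",
)

```text
clock: 17.8
tool_pos: [0.553, 0.2326, 0.208]
tcp_rot: [-3.139, -0.003, 2.71]
wrist_force: [1.9, -0.0, -0.4]
grip_width: 0.062
```

Request:
arm_command(
  plan="0 0 -25 0 0 0 62;0 0 0 0 0 0 85",
)

```text
clock: 18.0
tool_pos: [0.5567, 0.2337, 0.2383]
tcp_rot: [3.136, 0.006, 2.71]
wrist_force: [0.2, 0.7, 0.6]
grip_width: 0.0743
```

```bash
python3 - <<'E'
from snap import *
s,F=snap('7')
cv2.imwrite('pics/g7.png',cv2.resize(F['side'][90:230,170:330][:,:,::-1],None,fx=4,fy=4,interpolation=cv2.INTER_CUBIC))
E
```

```text
18.0 [0.5567 0.2337 0.2383] [3.1364 0.0061 2.7098] 0.07431097387414072 [0.2  0.7  0.56]
```

View pics/g7.png

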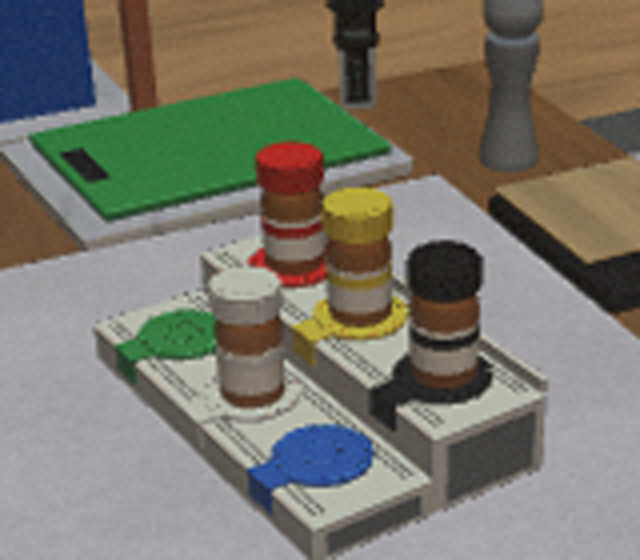

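Request:
arm_command(
  plan="-12.6 -18 0 0 0 0 85;-25.5 -36.5 0 0 0 0 85;-25.5 -36.5 0 0 0 0 85;-25.5 -36.5 0 0 0 0 85;-25.5 -36.5 0 0 0 0 85;-25.5 -36.5 0 0 0 0 85;-25.5 -36.5 0 0 0 0 85;-25.5 -36.5 0 0 0 0 85",
)

```text
clock: 18.9
tool_pos: [0.6125, -0.097, 0.2318]
tcp_rot: [-3.141, -0.003, 2.71]
wrist_force: [0.5, 0.5, -0.0]
grip_width: 0.0849
```

Request:
arm_command(
  plan="-25.5 -36.5 0 0 0 0 85;-25.5 -36.5 0 0 0 0 85;-14.5 -21.5 0 0 0 0 85;0 0 0 0 0 0 85;0 0 0 0 0 0 85",
)

```text
clock: 19.4
tool_pos: [0.6324, -0.2087, 0.2315]
tcp_rot: [3.141, -0.003, 2.709]
wrist_force: [0.1, 0.2, 0.5]
grip_width: 0.0854
```

Request:
arm_command(
  plan="0 0 25 0 0 0 85;0 0 45 0 0 0 85;0 0 40 0 0 0 85;0 0 25 0 0 0 85;0 0 12 0 0 0 85;0 0 7 0 0 0 85;0 0 1 0 0 0 85;0 0 0 0 0 0 85",
)

```text
clock: 20.2
tool_pos: [0.6342, -0.2087, 0.0797]
tcp_rot: [3.142, 0.002, 2.71]
wrist_force: [0.2, 0.7, -0.1]
grip_width: 0.0845
```

Request:
arm_command(
  plan="0 0 0 0 0 0 40;0 0 0 0 0 0 40;0 0 0 0 0 0 40;0 0 0 0 0 0 40;0 0 0 0 0 0 40;0 0 0 0 0 0 40;0 0 0 0 0 0 40;0 0 0 0 0 0 40",
)

```text
clock: 21.0
tool_pos: [0.634, -0.2091, 0.0794]
tcp_rot: [-3.142, 0.002, 2.71]
wrist_force: [-0.1, -0.4, 5.4]
grip_width: 0.0448
```

Request:
arm_command(
  plan="0 0 -5 0 0 0 40;0 0 -10 0 0 0 40;0 0 -25 0 0 0 40;0 0 -40 0 0 0 40;0 0 -45 0 0 0 40;0 0 -35 0 0 0 40;0 0 0 0 0 0 40;0 0 0 0 0 0 40",
)

```text
clock: 21.8
tool_pos: [0.6335, -0.2088, 0.2392]
tcp_rot: [3.142, 0.001, 2.71]
wrist_force: [0.4, -0.5, -3.0]
grip_width: 0.0446
```

```bash
python3 - <<'E'
from snap import *
s,F=snap('8')
cv2.imwrite('pics/g8.png',F['side'][:,:,::-1])
E
```

```text
21.8 [ 0.6335 -0.2088  0.2392] [3.1416e+00 1.5000e-03 2.7098e+00] 0.04461387689662131 [ 0.4  -0.45 -3.03]
```

View pics/g8.png

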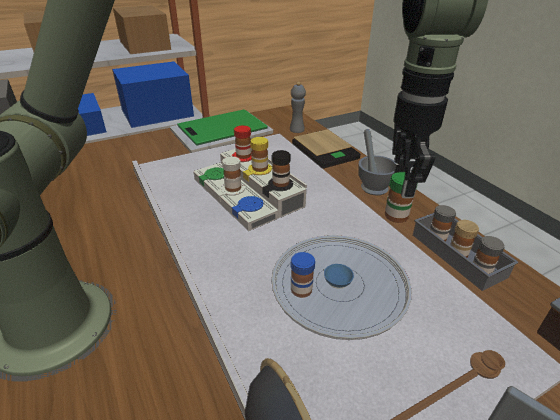

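Request:
arm_command(
  plan="16 17 -8 0 0 0 40;32 33 0 0 0 0 40;32 33 0 0 0 0 40;32 33 0 0 0 0 40;32 33 0 0 0 0 40;32 33 0 0 0 0 40;32 33 0 0 0 0 40;32 33 0 0 0 0 40",
)

```text
clock: 22.7
tool_pos: [0.5169, 0.1185, 0.2443]
tcp_rot: [-3.14, -0.003, 2.71]
wrist_force: [0.5, 0.5, -1.5]
grip_width: 0.0444
```

Request:
arm_command(
  plan="32 33 0 0 0 0 40;32 33 0 0 0 0 40;32 33 0 0 0 0 40;32 33 0 0 0 0 40;15 17 0 0 0 0 40;0 0 0 0 0 0 40;0 0 0 0 0 0 40",
)

```text
clock: 23.4
tool_pos: [0.4504, 0.312, 0.2446]
tcp_rot: [-3.139, -0.002, 2.711]
wrist_force: [0.5, -0.6, -2.7]
grip_width: 0.0448
```

Request:
arm_command(
  plan="0 0 15 0 0 0 40;0 0 30 0 0 0 40;0 0 35 0 0 0 40;0 0 25 0 0 0 40;0 0 12 0 0 0 40;0 0 8 0 0 0 40;0 0 3 0 0 0 40;0 0 0 0 0 0 40",
)

```text
clock: 24.2
tool_pos: [0.4522, 0.3121, 0.1188]
tcp_rot: [3.141, 0.001, 2.709]
wrist_force: [-0.2, -0.2, -2.0]
grip_width: 0.0447
```

```bash
python3 - <<'E'
from snap import *
s,F=snap('9')
cv2.imwrite('pics/g9.png',cv2.resize(F['side'][90:230,170:330][:,:,::-1],None,fx=4,fy=4,interpolation=cv2.INTER_CUBIC))
E
```

```text
24.2 [0.4522 0.3121 0.1188] [3.1409e+00 6.0000e-04 2.7093e+00] 0.044664788820540834 [-0.2  -0.23 -1.97]
```

View pics/g9.png

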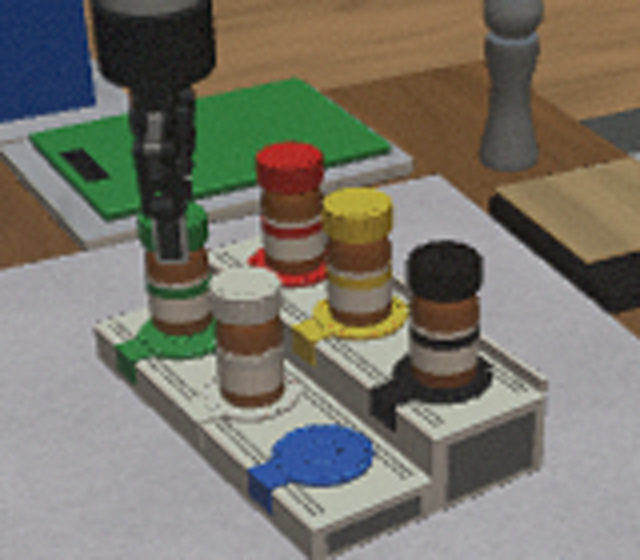

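The green jar hangs just above its pad, clear of the red and white jars. Lower.

Request:
arm_command(
  plan="0 0 4 0 0 0 40;0 0 2 0 0 0 40;0 0 1 0 0 0 40;0 0 1 0 0 0 40;0 0 0 0 0 0 40",
)

```text
clock: 24.8
tool_pos: [0.4516, 0.3122, 0.1104]
tcp_rot: [3.142, 0.0, 2.71]
wrist_force: [-0.2, -0.4, -0.1]
grip_width: 0.0447
```

Request:
arm_command(
  plan="0 0 1 0 0 0 40;0 0 0 0 0 0 40",
)

```text
clock: 25.0
tool_pos: [0.4517, 0.3122, 0.1104]
tcp_rot: [3.141, 0.001, 2.71]
wrist_force: [-2.4, -1.5, 8.3]
grip_width: 0.0447
```

Request:
arm_command(
  plan="0 0 0.5 0 0 0 40;0 0 0 0 0 0 40",
)

```text
clock: 25.2
tool_pos: [0.4517, 0.3122, 0.1104]
tcp_rot: [3.141, 0.001, 2.71]
wrist_force: [-3.9, -1.1, 11.7]
grip_width: 0.0449
```

Request:
arm_command(
  plan="0 0 -0.5 0 0 0 48;0 0 0 0 0 0 56;0 0 0 0 0 0 60;0 0 0 0 0 0 60;0 0 0 0 0 0 60;0 0 -10 0 0 0 60;0 0 -25 0 0 0 60;0 0 -40 0 0 0 60",
)

```text
clock: 26.0
tool_pos: [0.45, 0.3113, 0.1835]
tcp_rot: [-3.138, -0.003, 2.71]
wrist_force: [-1.0, 0.1, -0.2]
grip_width: 0.0602
```

Request:
arm_command(
  plan="0 0 -40 0 0 0 60;0 0 -15 0 0 0 85;0 0 0 0 0 0 85",
)

```text
clock: 26.3
tool_pos: [0.4533, 0.3131, 0.2429]
tcp_rot: [3.137, 0.004, 2.71]
wrist_force: [-0.1, -0.2, -0.4]
grip_width: 0.0844
```

```bash
python3 - <<'E'
from snap import *
s,F=snap('10')
cv2.imwrite('pics/g10.png',cv2.resize(F['side'][90:230,170:330][:,:,::-1],None,fx=4,fy=4,interpolation=cv2.INTER_CUBIC))
b=[b for b in blobs(F['side'],'blue')[0]];print(b)
E
```

```text
26.3 [0.4533 0.3131 0.2429] [3.1366 0.0039 2.7098] 0.0844147406978652 [-0.08 -0.17 -0.43]
[(array([154. ,  92.8]), array([ 113,   62,   81,   65, 3978], dtype=int32)), (array([ 79.1, 115.5]), array([  55,   93,   51,   46, 1719], dtype=int32)), (array([248.5, 203.9]), array([232, 196,  31,  17, 335], dtype=int32)), (array([303. , 262.9]), array([291, 252,  24,  23, 428], dtype=int32))]
```

View pics/g10.png

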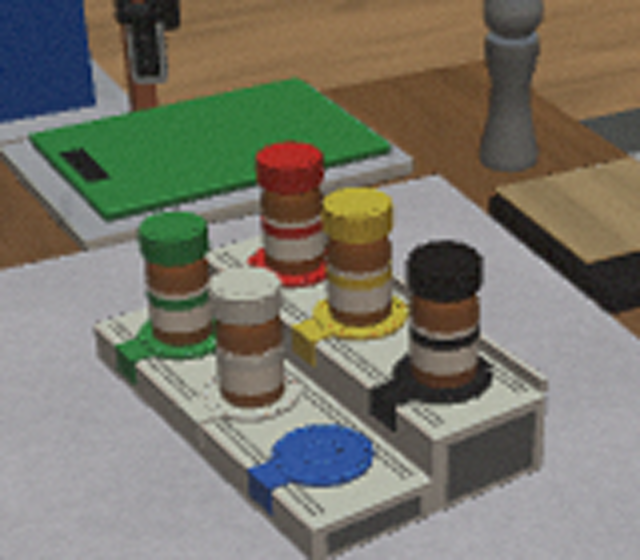

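Request:
arm_command(
  plan="-10 -20 0 0 0 0 85;-20.5 -42.5 0 0 0 0 85;-20.5 -42.5 0 0 0 0 85;-20.5 -42.5 0 0 0 0 85;-20.5 -42.5 0 0 0 0 85;-20.5 -42.5 0 0 0 0 85;-20.5 -42.5 0 0 0 0 85;-20.5 -42.5 0 0 0 0 85",
)

```text
clock: 27.2
tool_pos: [0.4566, -0.042, 0.2376]
tcp_rot: [-3.141, -0.003, 2.71]
wrist_force: [1.1, 1.1, 0.3]
grip_width: 0.0851
```

Request:
arm_command(
  plan="-20.5 -42.5 0 0 0 0 85;-20.5 -42.5 0 0 0 0 85;-11 -25 0 0 0 0 85;0 0 0 0 0 0 85;0 0 0 0 0 0 85",
)

```text
clock: 27.7
tool_pos: [0.4582, -0.1619, 0.2377]
tcp_rot: [3.141, -0.003, 2.708]
wrist_force: [-0.2, 0.7, -0.4]
grip_width: 0.0851
```

Request:
arm_command(
  plan="0 0 25 0 0 0 85;0 0 45 0 0 0 85;0 0 45 0 0 0 85;0 0 25 0 0 0 85;0 0 12 0 0 0 85;0 0 7 0 0 0 85;0 0 1 0 0 0 85;0 0 0 0 0 0 85",
)

```text
clock: 28.5
tool_pos: [0.4602, -0.1622, 0.0803]
tcp_rot: [-3.142, 0.002, 2.71]
wrist_force: [-0.2, -0.1, -1.0]
grip_width: 0.085
```

Request:
arm_command(
  plan="0 0 0 0 0 0 40;0 0 0 0 0 0 40;0 0 0 0 0 0 40;0 0 0 0 0 0 40;0 0 0 0 0 0 40;0 0 0 0 0 0 40;0 0 0 0 0 0 40;0 0 0 0 0 0 40",
)

```text
clock: 29.3
tool_pos: [0.4599, -0.1624, 0.0802]
tcp_rot: [3.142, 0.002, 2.71]
wrist_force: [-0.4, -0.1, 4.3]
grip_width: 0.045
```

Request:
arm_command(
  plan="0 0 -5 0 0 0 40;0 0 -10 0 0 0 40;0 0 -25 0 0 0 40;0 0 -40 0 0 0 40;0 0 -45 0 0 0 40;0 0 -35 0 0 0 40;0 0 0 0 0 0 40;0 0 0 0 0 0 40",
)

```text
clock: 30.1
tool_pos: [0.4596, -0.1623, 0.2403]
tcp_rot: [-3.141, 0.002, 2.71]
wrist_force: [0.0, 0.1, -1.5]
grip_width: 0.0447
```

```bash
python3 - <<'E'
from snap import *
s,F=snap('11')
cv2.imwrite('pics/g11.png',F['side'][:,:,::-1])
E
```

```text
30.1 [ 0.4596 -0.1623  0.2403] [-3.1414e+00  2.2000e-03  2.7098e+00] 0.044691395864069415 [ 0.01  0.08 -1.49]
```

View pics/g11.png

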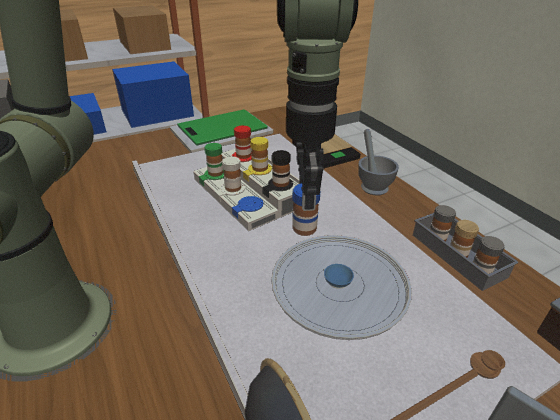

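Request:
arm_command(
  plan="6 17 0 0 0 0 40;15.5 40 0 0 0 0 40;15.5 40 0 0 0 0 40;15.5 40 0 0 0 0 40;15.5 40 0 0 0 0 40;15.5 40 0 0 0 0 40;15.5 40 0 0 0 0 40;7 15.5 0 0 0 0 40",
)

```text
clock: 31.0
tool_pos: [0.4757, 0.1329, 0.2375]
tcp_rot: [-3.141, -0.003, 2.713]
wrist_force: [0.6, -0.5, -1.4]
grip_width: 0.045
```

Request:
arm_command(
  plan="0 0 0 0 0 0 40;0 0 0 0 0 0 40",
)

```text
clock: 31.2
tool_pos: [0.4761, 0.1296, 0.2379]
tcp_rot: [-3.14, -0.002, 2.711]
wrist_force: [0.7, -1.2, -1.6]
grip_width: 0.0446
```

Request:
arm_command(
  plan="0 0 15 0 0 0 40;0 0 28 0 0 0 40;0 0 33 0 0 0 40;0 0 22 0 0 0 40;0 0 12 0 0 0 40;0 0 7 0 0 0 40;0 0 3 0 0 0 40;0 0 0 0 0 0 40",
)

```text
clock: 32.0
tool_pos: [0.4776, 0.1295, 0.1197]
tcp_rot: [3.141, 0.001, 2.709]
wrist_force: [-0.1, -0.4, -1.6]
grip_width: 0.0446
```

Request:
arm_command(
  plan="0 0 3 0 0 0 40;0 0 2 0 0 0 40;0 0 1 0 0 0 40;0 0 0 0 0 0 40",
)

```text
clock: 32.4
tool_pos: [0.4771, 0.1298, 0.1134]
tcp_rot: [3.142, 0.0, 2.71]
wrist_force: [-0.1, 1.0, -0.4]
grip_width: 0.0447
```

Request:
arm_command(
  plan="0 0 1 0 0 0 40;0 0 0 0 0 0 40",
)

```text
clock: 32.6
tool_pos: [0.4771, 0.1298, 0.1123]
tcp_rot: [-3.142, 0.0, 2.71]
wrist_force: [0.2, -0.6, -0.3]
grip_width: 0.0445
```

Request:
arm_command(
  plan="0 0 1 0 0 0 40;0 0 0 0 0 0 40",
)

```text
clock: 32.8
tool_pos: [0.4772, 0.1298, 0.1113]
tcp_rot: [3.141, 0.0, 2.71]
wrist_force: [1.1, 0.1, -1.4]
grip_width: 0.045
```

Request:
arm_command(
  plan="0 0 0.5 0 0 0 40;0 0 0 0 0 0 40",
)

```text
clock: 33.0
tool_pos: [0.4773, 0.1298, 0.1112]
tcp_rot: [3.141, 0.001, 2.71]
wrist_force: [-1.5, 0.5, 4.4]
grip_width: 0.0447
```

Contact. Release, lift, then move clear for a look from above.

Request:
arm_command(
  plan="0 0 0 0 0 0 48;0 0 0 0 0 0 56;0 0 0 0 0 0 60;0 0 0 0 0 0 60;0 0 0 0 0 0 60;0 0 -10 0 0 0 60;0 0 -25 0 0 0 60;0 0 -40 0 0 0 60",
)

```text
clock: 33.8
tool_pos: [0.4753, 0.1295, 0.1854]
tcp_rot: [-3.139, -0.004, 2.71]
wrist_force: [0.3, -0.9, 0.5]
grip_width: 0.0601
```

Request:
arm_command(
  plan="0 0 -40 0 0 0 60;0 0 -20 0 0 0 60;-20 -40 0 0 0 0 60;-20 -40 0 0 0 0 60;-20 -40 0 0 0 0 60;-20 -40 0 0 0 0 60;-20 -40 0 0 0 0 60;-20 -40 0 0 0 0 60",
)

```text
clock: 34.6
tool_pos: [0.4855, -0.1403, 0.2468]
tcp_rot: [3.141, 0.001, 2.71]
wrist_force: [0.7, -0.4, 0.9]
grip_width: 0.0599
```

Request:
arm_command(
  plan="-20 -40 0 0 0 0 60;-20 -40 0 0 0 0 60;-20 -40 0 0 0 0 60;0 0 0 0 0 0 60;0 0 0 0 0 0 60",
)

```text
clock: 35.1
tool_pos: [0.4895, -0.2732, 0.246]
tcp_rot: [3.141, -0.0, 2.708]
wrist_force: [-0.5, 0.8, -0.2]
grip_width: 0.06
```

```bash
python3 - <<'E'
from snap import *
from meas import *
s,F=snap('12')
H['green']=(45,85)
P={'red':(.5408,.3209,.083),'yellow':(.5534,.2329,.083),'green':(.4515,.3121,.0525),'blue':(.4773,.1296,.0525)}
for c,p in P.items():
    for n in C:
        e=cyl(n,p[0],p[1],p[2]+.064,p[2]+.084,.023)[0]
        b=min(blobs(F[n],c,90,30)[0],key=lambda b:np.linalg.norm(b[0]-e))
        x=jar({n:b[0]},p[2])[0];print(c,n,b[0],e.round(1),'off mm',((x-p[:2])*1e3).round(1),b[1][4])
A=cv2.resize(F['side'][90:230,170:330][:,:,::-1],(640,560),interpolation=cv2.INTER_CUBIC);cv2.imwrite('pics/g12.png',A)
cv2.imwrite('pics/g12t.png',cv2.resize(F['top'][120:270,75:275][:,:,::-1],None,fx=4,fy=4,interpolation=cv2.INTER_CUBIC))
a=cv2.imread('pics/top0.png');d=cv2.absdiff(a[200:240,150:182],F['top'][200:240,150:182][:,:,::-1]);e=cv2.absdiff(a[150:200,190:222],F['top'][150:200,190:222][:,:,::-1]);print('white/black diff',d.mean(),e.mean())
E
```

```text
35.1 [ 0.4895 -0.2732  0.246 ] [ 3.1411e+00 -4.0000e-04  2.7078e+00] 0.060025530692824784 [-0.46  0.81 -0.22]
red side [242.1 131.8] [241.5 132. ] off mm [2.  0.5] 186
red top [109.4 184.8] [101.6 179.4] off mm [-10.2 -15. ] 1068
yellow side [258.9 143. ] [259.  143.7] off mm [1.4 3.7] 189
yellow top [154.8 179.3] [149. 173.] off mm [-11.9 -11.3] 946
green side [213.1 149.1] [213.3 149.8] off mm [1.1 4.2] 191
green top [116.3 231.4] [109.3 228.1] off mm [ -6.2 -13.7] 894
blue side [248.6 177.5] [249.1 178.4] off mm [0.5 4.4] 260
blue top [208.7 219.6] [205.1 215. ] off mm [-8.9 -7.2] 882
white/black diff 5.244791666666667 3.0458333333333334
```

View pics/g12.png

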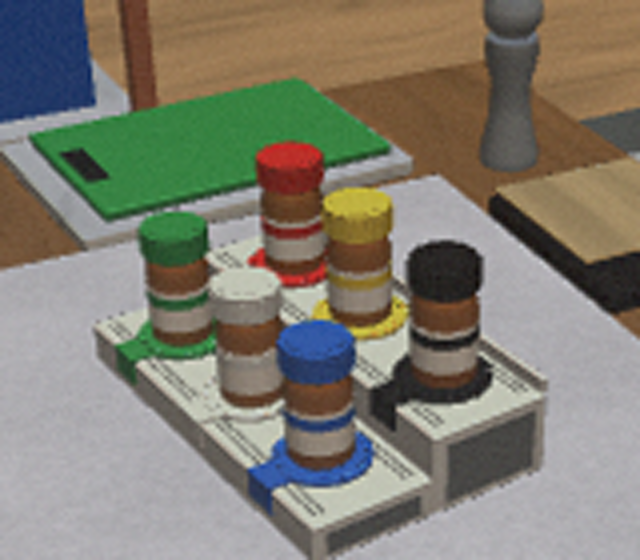

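View pics/g12t.png

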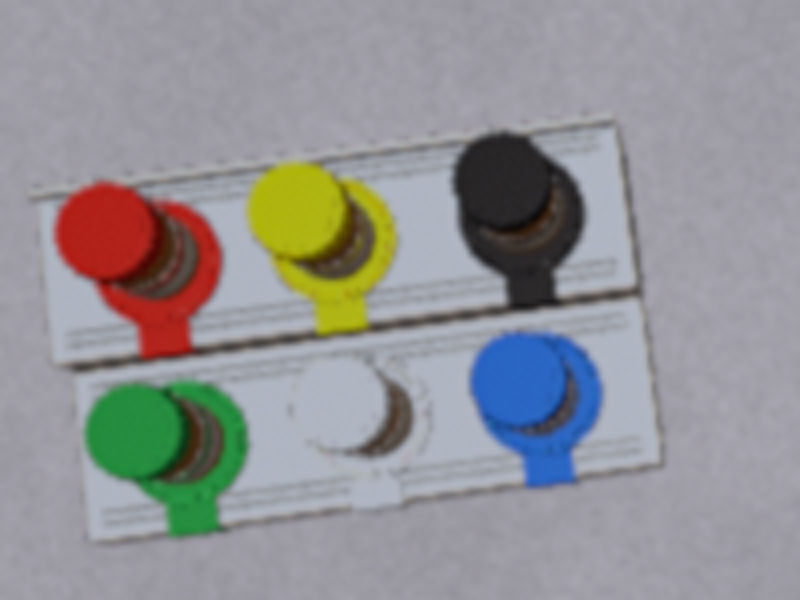

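```bash
python3 - <<'E'
from workcell import r
print(r.hand_in())
E
```

```text
the job is handed in; nothing more can be done
None
```

All four spice jars (red, yellow, green, blue) are on the rack pads that match their caps, upright and released. I handed the job in at about 35 s of the 112 s allowed. No verdict was reported.

**How it went:** I gripped each jar by its cap, lifted it, carried it over and lowered it in steps of about 1 mm until the wrist force rose. It peaked at about 12 N. The fingers were fully clear of each jar before moving off.

**Final checks:**
- **Side camera:** the jars measured within 2 to 4.5 mm of their pad centres, against a limit of 12 mm.
- **Top camera:** the cap positions, which I read by eye, agreed to within about 2 px, roughly 4 mm.
- **White and black jars:** they look unmoved in the pictures and showed only small pixel differences from the first top view. I did not measure their positions directly.

**Checks that disagreed:**
- **Surface height:** the mat area holding the tray and rack measured about 18 mm above z = 0. The arm's contact heights confirmed this, so I used the measured heights instead of the nominal ones.
- **Automatic top-view check:** it showed offsets of about 11 to 18 mm. In that view each cap merges with its same-coloured pad, so I discarded it and relied on the readings above.

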